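Feel a printer carriage along its rail for the tight place

TASK

The print carriage of this stripped printer binds somewhere along its rail. Take it by its heat sink and slide it slowly, first up against the rubber buffer at the motor end and then through its whole travel up against the buffer at the knob end, without ramming the buffers, and feel for where it drags: there is a slight drag in one place and a much worse one in another. Bring it back to the worst of the two and leave it standing there at its tightest point, so that I can see where the rail needs straightening; leave everything else as it lies.

Things in the scene. Friction and masses are not known exactly. Their poses are not given: they have to be found in the camera images.
- printer: Chassis of a dot-matrix printer, fixed: steel pan 240 x 430 mm (floor 9 mm above the bench), a 72 mm high side plate at each end, a 12 mm guide rod between them. Origin: centre of the pan at bench height; y runs along the carriage's travel to the motor end (robot's left), x across it away from the robot, z up. Nothing fixed is over 75 mm high. A black roller lies behind the rod.
- carriage: Print carriage: black block on the guide rod, 60 mm long in the travel direction, 40 mm wide. Moves only along the printer's y. Origin: on the rod axis, mid block, 45 mm above the bench, 5 mm nearer the robot than the printer's middle line; axes as the printer's. Free running it drags evenly with 1.5 N plus 4 N per m/s. Stays where it is left.
- heat_sink (a point): Top centre of the finned aluminium heat sink on the carriage, the part to hold: 26 mm across the travel (x), 30 mm along it (y), upright, its sides free from 73 to 111 mm above the bench; this point is at 111 mm, 66 mm straight above the carriage's origin. 30 mm clear all round it above 75 mm.
- front_rail (a point): Middle of the flat front guide rail (20 mm wide, 388 mm long, top 50 mm above the bench), 57 mm nearer the robot than the rod. An arm of the carriage rests a white sprung shoe on it. In two unseen stretches the rail is bowed up and squeezes the shoe: a slight one (28 mm long, drag in all about 5 N) and a tight one (42 mm long, drag in all about 10 N).
- travel_mid (a point): Middle of the carriage's travel, on the rod axis. The middle of the tight stretch lies 50 to 115 mm from here to one side, that of the slight stretch 50 to 115 mm to the other side; which is where is to be felt. Drag peaks up to 8 mm before the middle of a stretch, whichever way one comes.
- buffer_motor: Black rubber buffer, 22 mm round, on the rod against the side plate of the motor end (square 42 mm motor in the front corner, white gears outside). Origin: centre of its face, which the block meets when the carriage's origin is 150 mm from the middle of the travel. It yields 1 mm for each 3 N, at most 8 mm.
- buffer_knob: The same buffer at the knob end (black knob of 38 mm outside the side plate), met when the carriage's origin is 150 mm to the other side of the middle.
- brush: Wood-handled brush, 160 mm long, lying in the front of the pan, not higher than 30 mm: leave alone.
- gear: White gear wheel, 28 mm across, lying in the pan behind the roller: leave alone.
- screwdriver: Black-handled screwdriver, 190 mm, on the bench to the right: leave alone.
- oil: White oil bottle, 34 mm across and 100 mm high, standing on the bench to the left: leave alone.
- meter: Dark multimeter, 75 x 145 x 36 mm, lying on the bench to the left: leave alone.
- ribbon: Dark ribbon cartridge, about 95 x 240 x 20 mm, lying on the bench to the right: leave alone.
- screw_tray: Steel screw tray, 80 x 110 x 22 mm, on the bench in front of the printer to the right: leave alone.
- loupe: Black eye loupe, 48 mm across and 43 mm high, on the bench in front of the printer to the left: leave alone.

How it is judged:
By the outcome, as a careful person would: the job done as asked, in the order asked, and still so for the second after the job is handed in, with the robot touching nothing.
It also fails if it takes over 56 s, if anything falls off the work surface, if the arm or the gripper's body presses on something with over 40 N, if the wrist force passes 120 N, or if a joint passes its speed limit or range.

ROBOT

A 6-joint arm with a two-finger parallel gripper is mounted at the origin on the work surface. World frame = base frame: x ahead of the robot, y to its left, z up, the work surface at z = 0. Lengths are in m, angles in degrees, forces in N, time in s.
With the tool pointing down it reaches from about 0.425 to 0.95 m from the base axis. Payload 14.7 kg.
Tool frame: the origin (TCP) lies midway between the tips of the shut fingers; the grasp point (between the pads) lies 19 mm behind it; x points along the fingers, y is the direction in which the jaws open and shut, and the axes are right-handed (so a half turn about x gives the same grasp; the last joint's range is limited). The gripper opens to 85 mm and grips with 20 to 120 N. Pads are 22 mm wide; open, the fingers measure 114 mm over their backs; the gripper's body (76 mm by 85 mm) begins 54 mm behind the grasp point. The pads swing forward as they close: fully open they stand 13 mm farther back than shut.
Start: joints at [-75.779, 27.513, 91.461, -0, 61.026, -2.67], TCP at [0.189, -0.622, 0.231] pointing down, gripper open.
Joint ranges: [-157.49, 157.49], [-46.99, 117.5], [13.45, 153.17], [-89.5, 269.5], [5.16, 153.95], [-167.48, 167.48]. Speed limits (degrees/s): [108.29, 108.29, 136.94, 172.46, 172.46, 172.46].

INTERFACE

Orientations are given as a 3x3 rotation matrix whose columns are the frame's x, y, z axes.
In Python, from rig import sensors, optics, robot gives the robot as it stands.
- The arm moves only by the tool jog_arm, never from a script. Its argument "series" is text: rows parted by semicolons, each of 5 numbers parted by spaces: the shift along the tool's x, y, z in cm, then the turn about the tool's x in degrees, then the opening, from -1 (shut) to 1 (fully open). In form: tx ty tz yaw hand; .... A call has 1 to 20 rows; each row shifts and turns the commanded pose from where the row before left it, along the tool's axes as they then stand; what a row does not reach is not made up. A row lasts 1/10 s, in which the tool goes at most 50 mm and 8.59 degrees, less where a joint would pass 70% of its speed; a pose out of reach is approached as far as the arm can. A call is refused whole if a number of a shift passes 5 or a number of a turn 8.59, either way. A call with a gripper value outside its range is refused whole. The fingers move at their own pace and stop on an object; "force" is the grip in N (left out, the last holds). Time passes only in rows, so rows that do not move let the fingers close. It gives the time, the measured TCP pose, the force and the opening at its end, in the units of the state.
- sensors.get_obs(): the state, without advancing time (a new reading comes with each control period).
- optics.grab_frame(name): name is "side" or "top" or "wrist"; returns a dict with "pixels" (480x640x3 uint8, blue, green, red), "fx", "fy", "cx", "cy" (pixels), "rvec" (rotation vector, rad) and "tvec" (3), from world to camera coordinates, as OpenCV has them. Camera axes: x right, y down, z forward; pixel columns grow to the right and rows downward; lengths in m; the calibration is good to about 2 mm. The wrist camera is an equidistant fisheye: a pixel r from the principal point sees the ray r / f radians off the axis. A picture is of the moment at which its call begins. There is no depth.
- robot.finish_job(): hands the job in, once; it reports no verdict.
The state is a dict: "time_s": time; "q": joint angles; "joint_vel": joint speeds; "tau": joint torques, N m; "tool_pos": TCP position; "orientation": TCP orientation; "force": force on the tool from outside, world axes, zero at the start; "ft_torque": the same for the moment, N m; "width": finger opening in m.
Only numpy, scipy, OpenCV 4.12 (cv2) and the standard library are available. Lean on these libraries where they do the work, as an engineer would, in place of code of your own. Each camera call takes 0.05 s, during which the arm holds its last target.

## Working session

There is one attempt and no reset: what is moved stays moved. The work goes in short steps, Python scripts to look and compute and a tool call to move; the robot and the scene stay as the last step left them, time stands still between calls to the robot, and variables do not carry over. Pictures are saved under pics/ and viewed, and the job is handed in when it is done.

Besides the shell and the picture viewer there is one more tool, called after ">>>" as name(argument=value, ...) on one line, values as JSON. jog_arm: Moves the arm, as the interface text tells. Its arguments: {"type":"object","properties":{"series":{"type":"string"},"force":{"type":"number"}},"required":["series"]}

```bash
mkdir -p pics; ls; python3 - <<'E'
from rig import sensors, optics
import cv2,pickle
d={}
for n in("top","side"):
    f=optics.grab_frame(n); d[n]=f; cv2.imwrite(f"pics/{n}0.png",f["pixels"])
    print(n,f["fx"],f["fy"],f["cx"],f["cy"],f["rvec"],f["tvec"])
pickle.dump(d,open("f0.pkl","wb"))
print(sensors.get_obs())
E
```

```text
pics
top 557.603593404657 557.603593404657 310.06290671776026 240.01839294347337 [ 2.202507   -2.17121755  0.08249222] [0.00311521 0.48618609 1.3437781 ]
side 434.93760563608515 434.93760563608515 320.2252909965666 238.79087943627835 [ 0.33647672 -2.7183801   1.29228662] [0.46426772 0.16401752 1.1589891 ]
{'time_s': 0.1, 'q': array([-7.57796910e+01,  2.75468712e+01,  9.14917586e+01, -1.97963360e-03,
        6.10243078e+01, -2.66906496e+00]), 'joint_vel': array([ 0.03906485, -0.05935889, -0.07835805, -0.13540154,  0.05313226,
       -0.06930853]), 'tau': array([ 4.66684451e-04, -9.52253079e+01, -4.31041718e+01, -8.60993197e-06,
        5.23921772e-03,  9.46161549e-08]), 'tool_pos': array([ 0.18876804, -0.62159367,  0.23071913]), 'orientation': array([[-2.99139770e-04,  2.90540605e-01, -9.56862617e-01],
       [ 1.05738399e-03, -9.56862033e-01, -2.90540759e-01],
       [-9.99999396e-01, -1.09868351e-03, -2.09774957e-05]]), 'force': array([ 0.10543749,  0.26390818, -0.87639229]), 'ft_torque': array([ 0.00452087,  0.02271107, -0.00937536]), 'width': 0.08530945218702976}
```

View pics/top0.png

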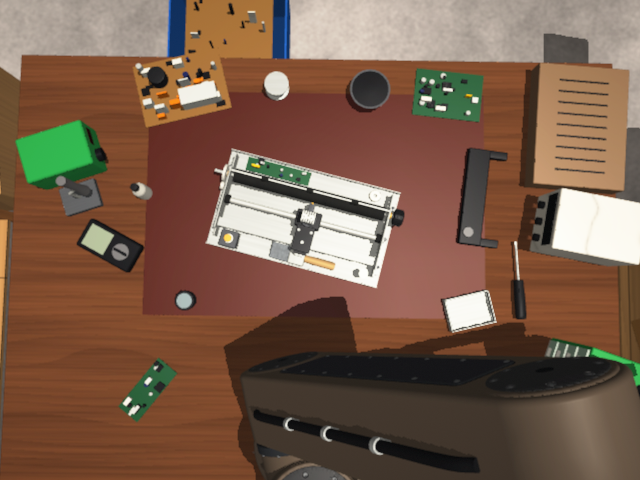

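View pics/side0.png

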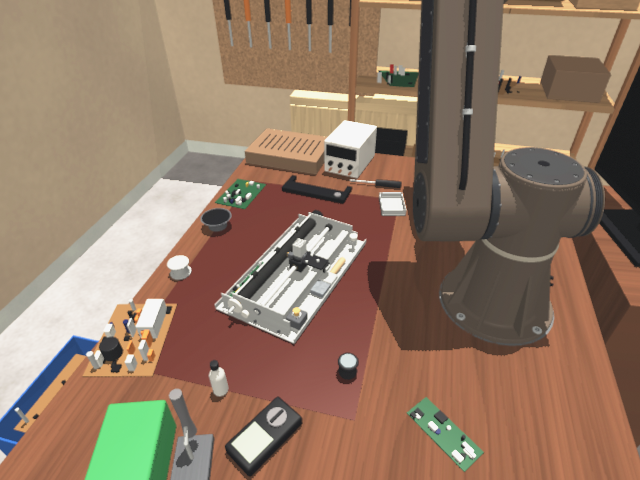

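The printer lies about 13° turned in the top view, with pan corners near (235,150), (400,192), (377,287), (207,243). The carriage is near (305,225). I'll enlarge both views.

```bash
python3 - <<'E'
import cv2,pickle
d=pickle.load(open("f0.pkl","rb"))
c=d["top"]["pixels"][140:300,200:410]; cv2.imwrite("pics/topz.png",cv2.resize(c,None,fx=3.7,fy=3.7,interpolation=cv2.INTER_CUBIC))
c=d["side"]["pixels"][200:350,210:370]; cv2.imwrite("pics/sidez.png",cv2.resize(c,None,fx=4,fy=4,interpolation=cv2.INTER_CUBIC))
E
```

```text
(no output)
```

View pics/topz.png

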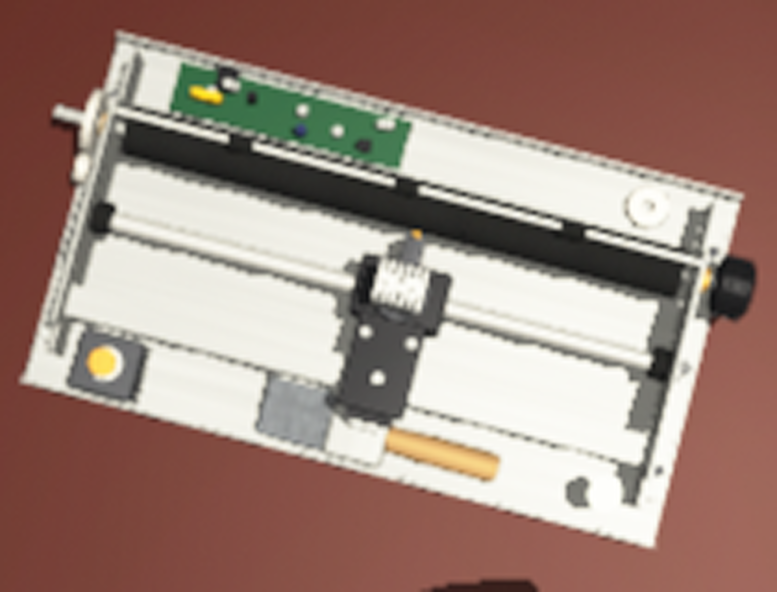

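View pics/sidez.png

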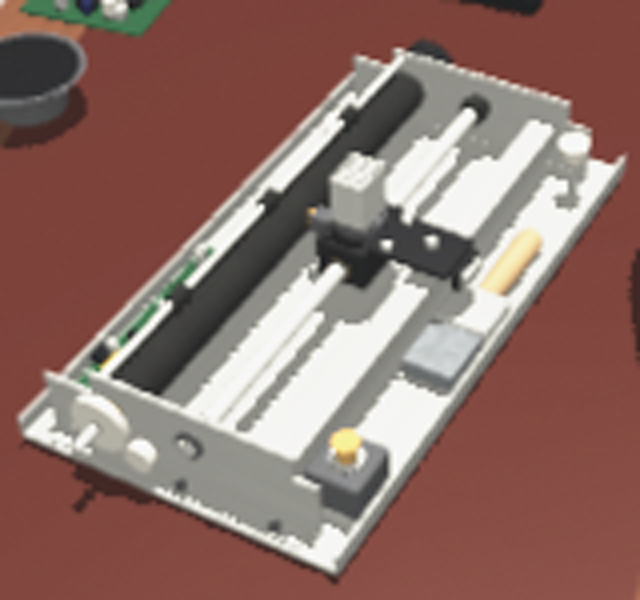

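Top zoom: pan corners (118,33), (742,193), (655,547), (22,382), heat-sink top about (402,283), rod buffers (102,218) and (660,362). Side zoom: heat-sink top about (360,168).

```bash
cat > h.py <<'E'
import numpy as np,cv2,pickle
from scipy.optimize import least_squares
def K(f): return np.array([[f["fx"],0,f["cx"]],[0,f["fy"],f["cy"]],[0,0,1.]])
def proj(f,P): return cv2.projectPoints(np.atleast_2d(P).astype(float),np.array(f["rvec"],float),np.array(f["tvec"],float),K(f),None)[0][:,0]
def hit(f,px,z):
    R=cv2.Rodrigues(np.array(f["rvec"],float))[0];t=np.array(f["tvec"],float)
    C=-R.T@t; v=R.T@np.linalg.inv(K(f))@np.array([px[0],px[1],1.])
    return C+v*(z-C[2])/v[2]
E
python3 - <<'E'
from h import *
d=pickle.load(open("f0.pkl","rb"));T,S=d["top"],d["side"]
tz=lambda p:((np.array(p)+.5)/3.7-.5)+[200,140]
sz=lambda p:((np.array(p)+.5)/4-.5)+[210,200]
loc=np.array([[.12,.215],[.12,-.215],[-.12,-.215],[-.12,.215]])
W=np.array([hit(T,tz(p),.010)[:2] for p in [(118,33),(742,193),(655,547),(22,382)]])
print(W, np.linalg.norm(W-np.roll(W,1,0),axis=1))
def fun(v):
    c,s=np.cos(v[2]),np.sin(v[2]);return ((np.array([[c,-s],[s,c]])@loc.T).T+v[:2]-W).ravel()
r=least_squares(fun,[.7,0,0]);print("pose",r.x[:2],np.degrees(r.x[2]),np.round(r.fun*1e3,1))
c,s=np.cos(r.x[2]),np.sin(r.x[2]);R=np.array([[c,-s],[s,c]])
L=lambda p:R.T@(p[:2]-r.x[:2])
for n,p,z in [("sinkT",tz((402,283)),.111),("bufM",tz((102,218)),.045),("bufK",tz((660,362)),.045)]:
    w=hit(T,p,z);print(n,w,L(w))
w=hit(S,sz((360,168)),.111);print("sinkS",w,L(w))
for n,p,z in [("cornS near motor",(337,578),.010),("far knob",(400,52),.0725),("right",(625,158),.01)]:
    w=hit(S,sz(p),z);print(n,w,L(w))
E
```

```text
[[ 0.71135798  0.20816158]
 [ 0.60930577 -0.21094532]
 [ 0.37286204 -0.15413328]
 [ 0.47588563  0.2660422 ]] [0.24248175 0.43135281 0.24317329 0.43262143]
pose [0.54235286 0.02728129] -13.714050829920723 [-1.5 -0.5 -1.3  0.9  1.9  1.   0.9 -1.4]
sinkT [0.53393858 0.01522197 0.111     ] [-0.00531542 -0.01371036]
bufM [0.58109759 0.21063609 0.045     ] [-0.00582893  0.187313  ]
bufK [ 0.49257306 -0.15236846  0.045     ] [-0.00576991 -0.18632974]
sinkS [0.53191152 0.01629851 0.111     ] [-0.0075399  -0.01314507]
cornS near motor [0.47451956 0.27307097 0.01      ] [-0.12417037  0.22270079]
far knob [ 0.55635167 -0.171755    0.0725    ] [ 0.06078653 -0.19004318]
right [ 0.37424383 -0.16135462  0.01      ] [-0.11859529 -0.22311278]
```

>>> jog_arm(series="0 -3.4 -3.4 0 1;0 -3.4 -3.4 0 1;0 -3.4 -3.4 0 1;0 -3.4 -3.4 0 1;0 -3.4 -3.4 0 1;0 -3.4 -3.4 0 1;0 -3.4 -3.4 0 1;0 -3.4 -3.4 0 1;0 -3.4 -3.4 0 1;0 -3.4 -3.4 0 1;0 -3.4 -3.4 0 1;0 -3.4 -3.4 0 1;0 -3.4 -3.4 0 1;0 -3.4 -3.4 0 1;0 -3.4 -3.4 0 1;0 0 0 7.6 1;0 0 0 7.7 1;0 0 0 7.7 1;0 0 0 7.6 1", force=50)

```text
time_s: 2.0
tool_pos: [0.5285, 0.0145, 0.231]
orientation: [[-0.001, -0.242, -0.97], [0.0, -0.97, 0.242], [-1.0, 0.0, 0.001]]
force: [0.4, -0.1, -0.9]
width: 0.0853
```

```bash
cat >> h.py <<'E'
def fproj(f,P):
    return cv2.fisheye.projectPoints(np.atleast_2d(P).astype(float).reshape(-1,1,3),np.array(f["rvec"],float).reshape(3,1),np.array(f["tvec"],float).reshape(3,1),K(f),np.zeros(4))[0][:,0]
O=np.array([.5424,.0273]);A=np.radians(-13.7)
RM=np.array([[np.cos(A),-np.sin(A)],[np.sin(A),np.cos(A)]])
def wl(x,y,z): return np.r_[RM@[x,y]+O,z]
def lw(p): return RM.T@(np.array(p)[:2]-O)
E
python3 - <<'E'
from h import *
from rig import sensors,optics
f=optics.grab_frame("wrist");o=sensors.get_obs()
print(o["tool_pos"],lw(o["tool_pos"]),o["orientation"],o["force"])
im=f["pixels"].copy()
P=[wl(-.005+a,-.0134+b,.111) for a,b in[(-.013,-.015),(.013,-.015),(.013,.015),(-.013,.015)]]
for p in fproj(f,np.array(P)): print(p);cv2.circle(im,tuple(int(round(v)) for v in p),2,(0,0,255),-1)
cv2.imwrite("pics/w1.png",im)
E
```

```text
[0.52844312 0.01438906 0.23100071] [-0.01050199 -0.01584913] [[-6.73236710e-04 -2.50663752e-01 -9.68073980e-01]
 [ 1.23988651e-06 -9.68074199e-01  2.50663808e-01]
 [-9.99999773e-01  1.67555775e-04  6.52053883e-04]] [-0.32228492  0.21338452 -0.61148315]
[333.81247754 239.47624112]
[334.01932281 204.82367841]
[292.38797164 205.08502836]
[293.16418409 239.7040643 ]
```

View pics/w1.png

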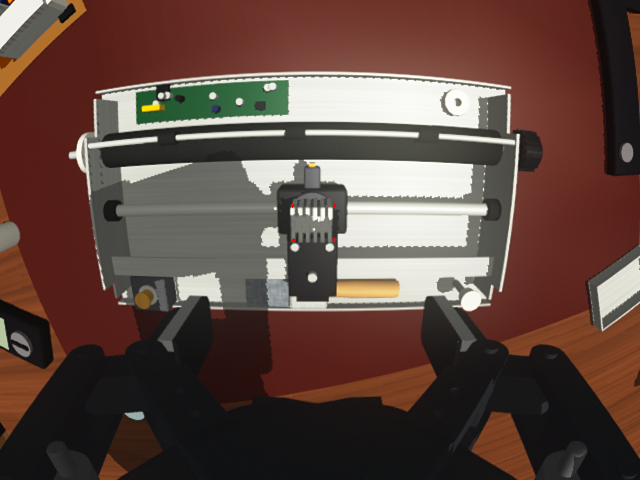

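>>> jog_arm(series="0 -0.25 -0.5 -0.8 1;3.5 0 0 0 1;3.5 0 0 0 1;3.5 0 0 0 1;2 0 0 0 1;1.5 0 0 0 1;1 0 0 0 1;0.5 0 0 0 1;0 0 0 0 1;0 0 0 0 1")

```text
time_s: 3.05
tool_pos: [0.5346, 0.0155, 0.0768]
orientation: [[0.001, -0.223, -0.975], [-0.0, -0.975, 0.223], [-1.0, -0.0, -0.001]]
force: [-0.2, 0.4, -0.0]
width: 0.0849
```

```bash
cat > s.py <<'E'
from h import *
from rig import sensors
o=sensors.get_obs();print(o["time_s"],o["tool_pos"],"loc",lw(o["tool_pos"])*1e3,"Floc",RM.T@o["force"][:2],o["force"][2],o["width"])
a=o["orientation"];print("az",np.degrees(np.arctan2(a[1,1],a[0,1])),a[2,1:])
E
python3 s.py
```

```text
3.05 [0.5345757  0.01548043 0.07683206] loc [ -4.80236417 -13.33638538] Floc [-0.29689339  0.33197986] -0.0004084313495118508 0.08494885669578489
az -102.85712041297009 [-0.00015685 -0.00072747]
```

>>> jog_arm(series="0 0 0 0 -1;0 0 0 0 -1;0 0 0 0 -1;0 0 0 0 -1;0 0 0 0 -1;0 0 0 0 -1;0 0 0 0 -1;0 0 0 0 -1", force=40)

```text
time_s: 3.85
tool_pos: [0.5343, 0.0155, 0.0767]
orientation: [[0.001, -0.224, -0.975], [0.0, -0.975, 0.224], [-1.0, -0.0, -0.0]]
force: [-1.4, 1.1, 6.8]
width: 0.0299
```

```bash
python3 s.py; python3 - <<'E'
from rig import optics
import cv2
cv2.imwrite("pics/w2.png",optics.grab_frame("wrist")["pixels"])
E
```

```text
3.85 [0.53434098 0.01551774 0.07670164] loc [ -5.03924748 -13.3557292 ] Floc [-1.60131396  0.70184315] 6.750426735867622 0.029932939711718433
az -102.93456927845929 [-0.00026684 -0.00049096]
```

View pics/w2.png

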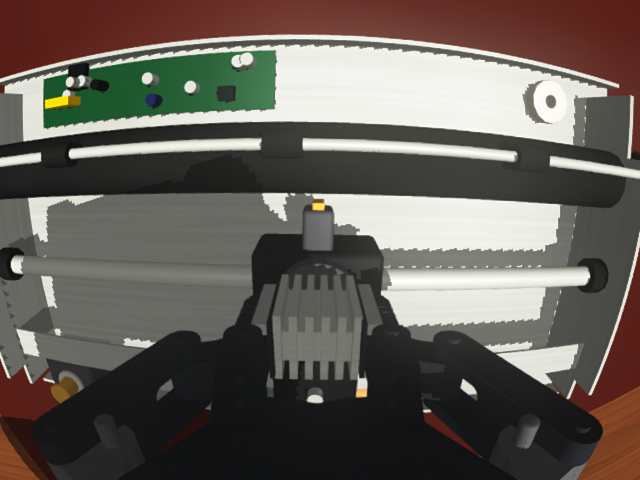

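>>> jog_arm(series="0 -0.1 -0.001 0 -1;0 -0.2 -0.003 0 -1;0 -0.2 -0.003 0 -1;0 -0.2 -0.003 0 -1;0 -0.2 -0.003 0 -1;0 -0.2 -0.003 0 -1")

```text
time_s: 4.5
tool_pos: [0.537, 0.0261, 0.0767]
orientation: [[0.001, -0.224, -0.975], [0.0, -0.975, 0.224], [-1.0, -0.0, -0.001]]
force: [-1.2, -2.2, 7.3]
width: 0.0295
```

>>> jog_arm(series="0 -0.2 -0.003 0 -1;0 -0.2 -0.003 0 -1;0 -0.2 -0.003 0 -1;0 -0.2 -0.003 0 -1;0 -0.2 -0.003 0 -1")

```text
time_s: 5.0
tool_pos: [0.5394, 0.0359, 0.0767]
orientation: [[0.001, -0.224, -0.975], [0.0, -0.975, 0.224], [-1.0, -0.0, -0.001]]
force: [-0.4, -1.9, 7.0]
width: 0.0298
```

>>> jog_arm(series="0 -0.2 -0.003 0 -1;0 -0.2 -0.003 0 -1;0 -0.2 -0.003 0 -1;0 -0.2 -0.003 0 -1;0 -0.2 -0.003 0 -1")

```text
time_s: 5.5
tool_pos: [0.5418, 0.0456, 0.0767]
orientation: [[0.001, -0.224, -0.975], [0.0, -0.975, 0.224], [-1.0, -0.0, -0.001]]
force: [0.2, -1.2, 6.0]
width: 0.0296
```

```bash
python3 s.py
```

```text
5.5 [0.54180187 0.04558627 0.0767184 ] loc [-4.91200246 17.62434671] Floc [ 0.45236588 -1.12463744] 6.011495440595449 0.029598033947039887
az -102.93390313182195 [-0.00018083 -0.00060856]
```

>>> jog_arm(series="0 -0.2 -0.003 0 -1;0 -0.2 -0.003 0 -1;0 -0.2 -0.003 0 -1;0 -0.2 -0.003 0 -1;0 -0.2 -0.003 0 -1")

```text
time_s: 6.0
tool_pos: [0.5442, 0.0553, 0.0767]
orientation: [[0.001, -0.224, -0.975], [0.0, -0.975, 0.224], [-1.0, -0.0, -0.001]]
force: [0.6, -1.6, 5.6]
width: 0.0295
```

>>> jog_arm(series="0 -0.2 -0.003 0 -1;0 -0.2 -0.003 0 -1;0 -0.2 -0.003 0 -1")

```text
time_s: 6.3
tool_pos: [0.5457, 0.0611, 0.0767]
orientation: [[0.001, -0.224, -0.975], [0.0, -0.975, 0.224], [-1.0, -0.0, -0.001]]
force: [0.2, -2.6, 6.4]
width: 0.0297
```

>>> jog_arm(series="0 -0.2 -0.003 0 -1;0 -0.2 -0.003 0 -1;0 -0.2 -0.003 0 -1")

```text
time_s: 6.6
tool_pos: [0.5471, 0.0669, 0.0767]
orientation: [[0.001, -0.224, -0.975], [0.0, -0.975, 0.224], [-1.0, -0.0, -0.001]]
force: [-1.4, -1.2, 6.0]
width: 0.0296
```

>>> jog_arm(series="0 -0.2 -0.003 0 -1;0 -0.2 -0.003 0 -1;0 -0.2 -0.003 0 -1")

```text
time_s: 6.9
tool_pos: [0.5486, 0.0728, 0.0767]
orientation: [[0.001, -0.224, -0.975], [0.0, -0.975, 0.224], [-1.0, -0.0, -0.001]]
force: [-0.9, -0.9, 5.3]
width: 0.0297
```

>>> jog_arm(series="0 -0.2 -0.003 0 -1;0 -0.2 -0.003 0 -1;0 -0.2 -0.003 0 -1")

```text
time_s: 7.2
tool_pos: [0.55, 0.0785, 0.0767]
orientation: [[0.001, -0.224, -0.975], [-0.0, -0.975, 0.224], [-1.0, -0.0, -0.001]]
force: [-0.2, -4.9, 7.0]
width: 0.0297
```

>>> jog_arm(series="0 -0.2 -0.003 0 -1;0 -0.2 -0.003 0 -1;0 -0.2 -0.003 0 -1")

```text
time_s: 7.5
tool_pos: [0.5514, 0.084, 0.0767]
orientation: [[0.001, -0.224, -0.975], [-0.0, -0.975, 0.224], [-1.0, 0.0, -0.001]]
force: [-0.4, -7.8, 6.3]
width: 0.0295
```

>>> jog_arm(series="0 -0.2 -0.003 0 -1;0 -0.2 -0.003 0 -1;0 -0.2 -0.003 0 -1")

```text
time_s: 7.8
tool_pos: [0.5528, 0.0897, 0.0768]
orientation: [[0.001, -0.224, -0.975], [-0.001, -0.975, 0.224], [-1.0, 0.0, -0.001]]
force: [-0.9, -9.0, 7.4]
width: 0.0296
```

>>> jog_arm(series="0 -0.2 -0.003 0 -1;0 -0.2 -0.003 0 -1;0 -0.2 -0.003 0 -1")

```text
time_s: 8.1
tool_pos: [0.5542, 0.0955, 0.0767]
orientation: [[0.001, -0.224, -0.975], [-0.001, -0.975, 0.224], [-1.0, 0.0, -0.001]]
force: [-0.4, -8.1, 6.6]
width: 0.0297
```

>>> jog_arm(series="0 -0.2 -0.003 0 -1;0 -0.2 -0.003 0 -1;0 -0.2 -0.003 0 -1")

```text
time_s: 8.4
tool_pos: [0.5558, 0.1015, 0.0768]
orientation: [[0.001, -0.224, -0.975], [-0.0, -0.975, 0.224], [-1.0, 0.0, -0.001]]
force: [0.1, -5.8, 6.0]
width: 0.0298
```

```bash
python3 s.py
```

```text
8.4 [0.55575405 0.10145127 0.07676381] loc [-4.58773425 75.20434483] Floc [ 1.49152899 -5.63632299] 5.9934760122933595 0.029750258517233417
az -102.9269715482579 [ 0.00020404 -0.00088278]
```

>>> jog_arm(series="0 -0.2 -0.003 0 -1;0 -0.2 -0.003 0 -1;0 -0.2 -0.003 0 -1")

```text
time_s: 8.7
tool_pos: [0.5572, 0.1075, 0.0767]
orientation: [[0.001, -0.224, -0.975], [-0.0, -0.975, 0.224], [-1.0, 0.0, -0.001]]
force: [0.9, -4.4, 6.4]
width: 0.0298
```

>>> jog_arm(series="0 -0.2 -0.003 0 -1;0 -0.2 -0.003 0 -1;0 -0.2 -0.003 0 -1")

```text
time_s: 9.0
tool_pos: [0.5586, 0.1135, 0.0767]
orientation: [[0.001, -0.224, -0.975], [0.0, -0.975, 0.224], [-1.0, -0.0, -0.001]]
force: [1.3, -1.9, 5.3]
width: 0.0299
```

>>> jog_arm(series="0 -0.2 -0.003 0 -1;0 -0.2 -0.003 0 -1;0 -0.2 -0.003 0 -1")

```text
time_s: 9.3
tool_pos: [0.5602, 0.1194, 0.0767]
orientation: [[0.001, -0.224, -0.975], [0.0, -0.975, 0.224], [-1.0, -0.0, -0.001]]
force: [1.5, -1.9, 4.4]
width: 0.0297
```

>>> jog_arm(series="0 -0.2 -0.003 0 -1;0 -0.2 -0.003 0 -1;0 -0.2 -0.003 0 -1;0 -0.2 -0.003 0 -1;0 -0.2 -0.003 0 -1")

```text
time_s: 9.8
tool_pos: [0.5626, 0.1292, 0.0767]
orientation: [[0.001, -0.224, -0.975], [0.0, -0.975, 0.224], [-1.0, -0.0, -0.001]]
force: [1.5, -1.6, 6.7]
width: 0.0296
```

>>> jog_arm(series="0 -0.2 -0.003 0 -1;0 -0.2 -0.003 0 -1;0 -0.2 -0.003 0 -1;0 -0.2 -0.003 0 -1;0 -0.2 -0.003 0 -1;0 -0.2 -0.003 0 -1;0 -0.2 -0.003 0 -1;0 -0.2 -0.003 0 -1;0 -0.2 -0.003 0 -1;0 -0.2 -0.003 0 -1")

```text
time_s: 10.8
tool_pos: [0.5674, 0.1486, 0.0767]
orientation: [[0.001, -0.224, -0.975], [0.0, -0.975, 0.224], [-1.0, -0.0, -0.001]]
force: [1.5, -2.6, 5.3]
width: 0.0298
```

```bash
python3 s.py
```

```text
10.8 [0.56738865 0.14859083 0.07671584] loc [ -4.44859565 123.75826037] Floc [ 2.080146   -2.17169664] 5.312091906537702 0.029805433692082443
az -102.92615512693997 [-0.00041411 -0.00111477]
```

>>> jog_arm(series="0 -0.2 -0.005 0 -1;0 -0.2 -0.005 0 -1;0 -0.2 -0.005 0 -1;0 -0.2 -0.005 0 -1;0 -0.2 -0.005 0 -1;0 -0.2 -0.005 0 -1;0 -0.2 -0.005 0 -1;0 -0.2 -0.005 0 -1;0 -0.2 -0.005 0 -1;0 -0.1 -0.003 0 -1;0 -0.1 -0.003 0 -1;0 -0.1 -0.003 0 -1")

```text
time_s: 12.0
tool_pos: [0.5725, 0.169, 0.0767]
orientation: [[0.001, -0.224, -0.975], [0.0, -0.975, 0.224], [-1.0, -0.0, -0.001]]
force: [-0.3, -2.1, 5.6]
width: 0.0299
```

>>> jog_arm(series="0 -0.1 -0.002 0 -1;0 -0.1 -0.002 0 -1")

```text
time_s: 12.2
tool_pos: [0.5729, 0.1709, 0.0767]
orientation: [[0.001, -0.224, -0.975], [0.0, -0.975, 0.224], [-1.0, -0.0, -0.001]]
force: [1.5, -1.2, 5.8]
width: 0.0296
```

>>> jog_arm(series="0 -0.1 -0.002 0 -1;0 -0.1 -0.002 0 -1")

```text
time_s: 12.4
tool_pos: [0.5734, 0.1728, 0.0767]
orientation: [[0.001, -0.224, -0.975], [0.0, -0.975, 0.224], [-1.0, -0.0, -0.001]]
force: [0.9, -1.6, 6.0]
width: 0.0297
```

>>> jog_arm(series="0 -0.1 -0.002 0 -1;0 -0.1 -0.002 0 -1")

```text
time_s: 12.6
tool_pos: [0.5739, 0.1748, 0.0767]
orientation: [[0.001, -0.224, -0.975], [0.0, -0.975, 0.224], [-1.0, -0.0, -0.001]]
force: [0.2, -1.0, 5.9]
width: 0.0294
```

>>> jog_arm(series="0 -0.1 -0.002 0 -1")

```text
time_s: 12.7
tool_pos: [0.5742, 0.1757, 0.0767]
orientation: [[0.001, -0.224, -0.975], [0.0, -0.975, 0.224], [-1.0, -0.0, -0.001]]
force: [0.5, -2.8, 5.4]
width: 0.0296
```

>>> jog_arm(series="0 -0.1 -0.002 0 -1")

```text
time_s: 12.8
tool_pos: [0.5744, 0.1766, 0.0767]
orientation: [[0.001, -0.224, -0.975], [0.0, -0.975, 0.224], [-1.0, -0.0, -0.001]]
force: [1.4, -4.7, 7.1]
width: 0.0297
```

>>> jog_arm(series="0 -0.1 -0.002 0 -1")

```text
time_s: 12.9
tool_pos: [0.5745, 0.1773, 0.0767]
orientation: [[0.001, -0.223, -0.975], [-0.0, -0.975, 0.223], [-1.0, 0.0, -0.001]]
force: [0.8, -7.1, 7.5]
width: 0.0295
```

```bash
python3 s.py
```

```text
12.9 [0.57450995 0.17732704 0.07670307] loc [ -4.33573402 153.36349528] Floc [ 2.4581758  -6.75669505] 7.5067127474276525 0.02948130536255002
az -102.91404964625107 [ 0.00013235 -0.00067322]
```

>>> jog_arm(series="0 0.1 -0.02 0 -1;0 0.1 -0.02 0 -1;0 0.2 0.004 0 -1;0 0.2 0.004 0 -1;0 0.2 0.004 0 -1;0 0.2 0.004 0 -1;0 0.2 0.004 0 -1;0 0.2 0.004 0 -1;0 0.2 0.004 0 -1;0 0.2 0.004 0 -1;0 0.2 0.004 0 -1;0 0.2 0.004 0 -1;0 0.2 0.004 0 -1;0 0.2 0.004 0 -1;0 0.2 0.004 0 -1;0 0.2 0.004 0 -1")

```text
time_s: 14.5
tool_pos: [0.5675, 0.1487, 0.0767]
orientation: [[0.001, -0.224, -0.975], [0.0, -0.975, 0.224], [-1.0, -0.001, -0.0]]
force: [-1.7, 0.8, 7.8]
width: 0.0295
```

>>> jog_arm(series="0 0.2 0.004 0 -1;0 0.2 0.004 0 -1;0 0.2 0.004 0 -1;0 0.2 0.004 0 -1;0 0.2 0.004 0 -1;0 0.2 0.004 0 -1;0 0.2 0.004 0 -1;0 0.2 0.004 0 -1;0 0.2 0.004 0 -1;0 0.2 0.004 0 -1;0 0.2 0.004 0 -1;0 0.2 0.004 0 -1;0 0.2 0.004 0 -1")

```text
time_s: 15.8
tool_pos: [0.5611, 0.1234, 0.0767]
orientation: [[0.001, -0.224, -0.975], [0.0, -0.975, 0.224], [-1.0, -0.001, -0.0]]
force: [-2.0, 1.3, 6.9]
width: 0.0299
```

```bash
python3 s.py
```

```text
15.8 [0.56113587 0.12340968 0.07671737] loc [-4.559623   97.81264272] Floc [-2.25389164  0.75361757] 6.948368592321707 0.029853240974256283
az -102.93100554736395 [-0.00052335 -0.00039825]
```

>>> jog_arm(series="0 0.2 0.004 0 -1;0 0.2 0.004 0 -1")

```text
time_s: 16.0
tool_pos: [0.5602, 0.1195, 0.0767]
orientation: [[0.001, -0.224, -0.975], [0.0, -0.975, 0.224], [-1.0, -0.001, -0.0]]
force: [-1.0, 2.4, 7.1]
width: 0.0295
```

>>> jog_arm(series="0 0.2 0.004 0 -1;0 0.2 0.004 0 -1")

```text
time_s: 16.2
tool_pos: [0.5593, 0.1156, 0.0767]
orientation: [[0.001, -0.224, -0.975], [0.0, -0.975, 0.224], [-1.0, -0.001, -0.001]]
force: [-1.4, 2.0, 6.5]
width: 0.0298
```

>>> jog_arm(series="0 0.2 0.004 0 -1;0 0.2 0.004 0 -1")

```text
time_s: 16.4
tool_pos: [0.5583, 0.1119, 0.0767]
orientation: [[0.001, -0.224, -0.975], [0.001, -0.975, 0.224], [-1.0, -0.001, -0.001]]
force: [-1.1, 4.3, 6.6]
width: 0.0294
```

>>> jog_arm(series="0 0.2 0.004 0 -1;0 0.2 0.004 0 -1")

```text
time_s: 16.6
tool_pos: [0.5574, 0.1082, 0.0767]
orientation: [[0.001, -0.224, -0.975], [0.001, -0.975, 0.224], [-1.0, -0.001, -0.001]]
force: [-0.5, 7.2, 5.9]
width: 0.0297
```

>>> jog_arm(series="0 0.2 0.004 0 -1;0 0.2 0.004 0 -1")

```text
time_s: 16.8
tool_pos: [0.5565, 0.1045, 0.0767]
orientation: [[0.001, -0.224, -0.975], [0.001, -0.975, 0.224], [-1.0, -0.001, -0.001]]
force: [0.3, 9.7, 6.2]
width: 0.03
```

>>> jog_arm(series="0 0.2 0.004 0 -1;0 0.2 0.004 0 -1")

```text
time_s: 17.0
tool_pos: [0.5556, 0.1007, 0.0767]
orientation: [[0.001, -0.224, -0.975], [0.001, -0.975, 0.224], [-1.0, -0.001, -0.001]]
force: [-0.3, 9.3, 6.9]
width: 0.0299
```

>>> jog_arm(series="0 0.2 0.004 0 -1;0 0.2 0.004 0 -1")

```text
time_s: 17.2
tool_pos: [0.5547, 0.0969, 0.0768]
orientation: [[0.001, -0.224, -0.975], [0.001, -0.975, 0.224], [-1.0, -0.001, -0.001]]
force: [-0.1, 8.7, 5.9]
width: 0.0298
```

>>> jog_arm(series="0 0.2 0.004 0 -1;0 0.2 0.004 0 -1")

```text
time_s: 17.4
tool_pos: [0.5537, 0.0929, 0.0767]
orientation: [[0.001, -0.224, -0.975], [0.001, -0.975, 0.224], [-1.0, -0.001, -0.001]]
force: [-1.0, 7.9, 7.0]
width: 0.0294
```

>>> jog_arm(series="0 0.2 0.004 0 -1;0 0.2 0.004 0 -1")

```text
time_s: 17.6
tool_pos: [0.5527, 0.0889, 0.0767]
orientation: [[0.001, -0.224, -0.975], [0.001, -0.975, 0.224], [-1.0, -0.001, -0.001]]
force: [-0.5, 6.7, 6.1]
width: 0.0294
```

>>> jog_arm(series="0 0.2 0.004 0 -1;0 0.2 0.004 0 -1")

```text
time_s: 17.8
tool_pos: [0.5517, 0.0849, 0.0767]
orientation: [[0.001, -0.224, -0.975], [0.001, -0.975, 0.224], [-1.0, -0.001, -0.001]]
force: [-0.3, 4.8, 6.1]
width: 0.0299
```

>>> jog_arm(series="0 0.2 0.004 0 -1;0 0.2 0.004 0 -1")

```text
time_s: 18.0
tool_pos: [0.5506, 0.0809, 0.0767]
orientation: [[0.001, -0.224, -0.975], [0.001, -0.975, 0.224], [-1.0, -0.001, -0.001]]
force: [-0.7, 4.2, 6.9]
width: 0.0292
```

>>> jog_arm(series="0 0.2 0.004 0 -1;0 0.2 0.004 0 -1")

```text
time_s: 18.2
tool_pos: [0.5496, 0.0769, 0.0767]
orientation: [[0.001, -0.224, -0.975], [0.0, -0.975, 0.224], [-1.0, -0.001, -0.001]]
force: [-0.6, 3.4, 6.9]
width: 0.0297
```

>>> jog_arm(series="0 0.2 0.004 0 -1;0 0.2 0.004 0 -1")

```text
time_s: 18.4
tool_pos: [0.5486, 0.0729, 0.0767]
orientation: [[0.001, -0.224, -0.975], [0.0, -0.975, 0.224], [-1.0, -0.0, -0.001]]
force: [-1.1, 1.6, 7.0]
width: 0.0295
```

>>> jog_arm(series="0 0.2 0.004 0 -1;0 0.2 0.004 0 -1")

```text
time_s: 18.6
tool_pos: [0.5476, 0.069, 0.0767]
orientation: [[0.001, -0.224, -0.975], [0.0, -0.975, 0.224], [-1.0, -0.0, -0.001]]
force: [-0.5, 2.7, 7.3]
width: 0.0294
```

>>> jog_arm(series="0 0.2 0.004 0 -1;0 0.2 0.004 0 -1")

```text
time_s: 18.8
tool_pos: [0.5467, 0.0651, 0.0767]
orientation: [[0.001, -0.224, -0.975], [0.0, -0.975, 0.224], [-1.0, -0.0, -0.001]]
force: [-1.3, 2.3, 7.8]
width: 0.03
```

```bash
python3 s.py
```

```text
18.8 [0.54665064 0.06514418 0.07670263] loc [-4.83324223 37.77418921] Floc [-1.78976372  1.91541054] 7.768108284584319 0.029984715414525007
az -102.92951690968928 [-0.00047481 -0.00056666]
```

>>> jog_arm(series="0 0.25 0.015 0 -1;0 0.25 0.015 0 -1;0 0.25 0.005 0 -1;0 0.25 0.005 0 -1;0 0.25 0.005 0 -1;0 0.25 0.005 0 -1;0 0.25 0.005 0 -1;0 0.25 0.005 0 -1;0 0.25 0.005 0 -1;0 0.25 0.005 0 -1;0 0.25 0.005 0 -1;0 0.25 0.005 0 -1;0 0.25 0.005 0 -1;0 0.25 0.005 0 -1")

```text
time_s: 20.2
tool_pos: [0.5382, 0.0311, 0.0767]
orientation: [[0.001, -0.224, -0.975], [0.0, -0.975, 0.224], [-1.0, -0.001, -0.001]]
force: [0.0, 0.4, 5.5]
width: 0.0298
```

>>> jog_arm(series="0 0.25 0.005 0 -1;0 0.25 0.005 0 -1;0 0.25 0.005 0 -1;0 0.25 0.005 0 -1;0 0.25 0.005 0 -1;0 0.25 0.005 0 -1;0 0.25 0.005 0 -1;0 0.25 0.005 0 -1;0 0.25 0.005 0 -1;0 0.25 0.005 0 -1;0 0.25 0.005 0 -1")

```text
time_s: 21.3
tool_pos: [0.5316, 0.0044, 0.0767]
orientation: [[0.001, -0.224, -0.975], [0.0, -0.975, 0.224], [-1.0, -0.0, -0.001]]
force: [1.0, 1.6, 6.1]
width: 0.0299
```

>>> jog_arm(series="0 0.2 0.004 0 -1;0 0.2 0.004 0 -1;0 0.2 0.004 0 -1")

```text
time_s: 21.6
tool_pos: [0.5301, -0.0014, 0.0767]
orientation: [[0.001, -0.224, -0.975], [0.0, -0.975, 0.224], [-1.0, -0.0, -0.001]]
force: [0.1, 1.9, 6.0]
width: 0.0295
```

>>> jog_arm(series="0 0.2 0.004 0 -1;0 0.2 0.004 0 -1;0 0.2 0.004 0 -1")

```text
time_s: 21.9
tool_pos: [0.5287, -0.0072, 0.0767]
orientation: [[0.001, -0.224, -0.975], [0.0, -0.975, 0.224], [-1.0, -0.0, -0.001]]
force: [1.2, 1.5, 6.5]
width: 0.0298
```

>>> jog_arm(series="0 0.2 0.004 0 -1;0 0.2 0.004 0 -1;0 0.2 0.004 0 -1")

```text
time_s: 22.2
tool_pos: [0.5272, -0.013, 0.0767]
orientation: [[0.001, -0.224, -0.975], [0.0, -0.975, 0.224], [-1.0, -0.0, -0.001]]
force: [1.9, 1.7, 6.7]
width: 0.0297
```

>>> jog_arm(series="0 0.2 0.004 0 -1;0 0.2 0.004 0 -1;0 0.2 0.004 0 -1")

```text
time_s: 22.5
tool_pos: [0.5258, -0.0189, 0.0767]
orientation: [[0.001, -0.224, -0.975], [0.0, -0.975, 0.224], [-1.0, -0.0, -0.001]]
force: [0.8, 1.3, 6.5]
width: 0.0298
```

>>> jog_arm(series="0 0.2 0.004 0 -1;0 0.2 0.004 0 -1;0 0.2 0.004 0 -1")

```text
time_s: 22.8
tool_pos: [0.5243, -0.0247, 0.0767]
orientation: [[0.001, -0.224, -0.975], [0.0, -0.975, 0.224], [-1.0, -0.0, -0.001]]
force: [0.9, 2.2, 5.8]
width: 0.0296
```

>>> jog_arm(series="0 0.2 0.004 0 -1;0 0.2 0.004 0 -1;0 0.2 0.004 0 -1")

```text
time_s: 23.1
tool_pos: [0.5229, -0.0305, 0.0767]
orientation: [[0.001, -0.224, -0.975], [0.0, -0.975, 0.224], [-1.0, -0.0, -0.001]]
force: [1.8, 2.1, 5.5]
width: 0.0298
```

>>> jog_arm(series="0 0.2 0.004 0 -1;0 0.2 0.004 0 -1;0 0.2 0.004 0 -1")

```text
time_s: 23.4
tool_pos: [0.5215, -0.0362, 0.0767]
orientation: [[0.001, -0.224, -0.975], [0.0, -0.975, 0.224], [-1.0, -0.001, -0.001]]
force: [1.8, 4.5, 6.7]
width: 0.0297
```

```bash
python3 s.py
```

```text
23.4 [ 0.52148661 -0.03623223  0.07671195] loc [ -5.27152731 -66.67776572] Floc [0.65396067 4.7476582 ] 6.720978372400101 0.02973600138119258
az -102.94095982774284 [-0.00055154 -0.0012351 ]
```

>>> jog_arm(series="0 0.2 0.003 0 -1;0 0.2 0.003 0 -1;0 0.2 0.003 0 -1")

```text
time_s: 23.7
tool_pos: [0.52, -0.042, 0.0767]
orientation: [[0.001, -0.224, -0.975], [0.0, -0.975, 0.224], [-1.0, -0.001, -0.001]]
force: [1.5, 4.3, 6.3]
width: 0.0293
```

>>> jog_arm(series="0 0.2 0.003 0 -1;0 0.2 0.003 0 -1;0 0.2 0.003 0 -1")

```text
time_s: 24.0
tool_pos: [0.5186, -0.0479, 0.0767]
orientation: [[0.001, -0.224, -0.975], [0.0, -0.975, 0.224], [-1.0, -0.0, -0.001]]
force: [1.0, 2.0, 6.2]
width: 0.0295
```

>>> jog_arm(series="0 0.2 0.003 0 -1;0 0.2 0.003 0 -1;0 0.2 0.003 0 -1")

```text
time_s: 24.3
tool_pos: [0.5171, -0.0538, 0.0767]
orientation: [[0.001, -0.224, -0.975], [0.0, -0.975, 0.224], [-1.0, -0.0, -0.001]]
force: [0.2, 1.0, 5.2]
width: 0.0297
```

>>> jog_arm(series="0 0.2 0.003 0 -1;0 0.2 0.003 0 -1;0 0.2 0.003 0 -1;0 0.2 0.003 0 -1")

```text
time_s: 24.7
tool_pos: [0.5151, -0.0616, 0.0767]
orientation: [[0.001, -0.224, -0.975], [0.0, -0.975, 0.224], [-1.0, -0.0, -0.001]]
force: [1.1, 1.9, 6.4]
width: 0.0299
```

>>> jog_arm(series="0 0.25 0.004 0 -1;0 0.25 0.004 0 -1;0 0.25 0.004 0 -1;0 0.25 0.004 0 -1")

```text
time_s: 25.1
tool_pos: [0.5127, -0.0713, 0.0767]
orientation: [[0.001, -0.224, -0.975], [0.0, -0.975, 0.224], [-1.0, -0.0, -0.001]]
force: [0.6, 2.1, 7.5]
width: 0.0294
```

>>> jog_arm(series="0 0.25 0.004 0 -1;0 0.25 0.004 0 -1;0 0.25 0.004 0 -1;0 0.25 0.004 0 -1;0 0.25 0.004 0 -1;0 0.25 0.004 0 -1;0 0.25 0.004 0 -1;0 0.25 0.004 0 -1")

```text
time_s: 25.9
tool_pos: [0.5079, -0.0908, 0.0767]
orientation: [[0.001, -0.224, -0.975], [0.0, -0.975, 0.224], [-1.0, -0.0, -0.001]]
force: [1.3, 1.5, 7.0]
width: 0.0296
```

>>> jog_arm(series="0 0.25 0.004 0 -1;0 0.25 0.004 0 -1;0 0.25 0.004 0 -1;0 0.25 0.004 0 -1;0 0.25 0.004 0 -1;0 0.2 0.004 0 -1")

```text
time_s: 26.5
tool_pos: [0.5044, -0.1049, 0.0767]
orientation: [[0.001, -0.224, -0.975], [0.0, -0.975, 0.224], [-1.0, -0.0, -0.001]]
force: [0.5, 1.5, 6.5]
width: 0.0293
```

```bash
python3 s.py
```

```text
26.5 [ 0.50438394 -0.10489324  0.07670834] loc [  -5.6260654  -137.43587668] Floc [0.08299251 1.60304904] 6.459027555208085 0.02931997310172991
az -102.93852794944276 [-0.00022454 -0.00085387]
```

>>> jog_arm(series="0 0.2 0.003 0 -1;0 0.2 0.003 0 -1;0 0.2 0.003 0 -1;0 0.1 0.002 0 -1;0 0.1 0.002 0 -1;0 0.1 0.002 0 -1")

```text
time_s: 27.1
tool_pos: [0.5022, -0.1136, 0.0767]
orientation: [[0.001, -0.224, -0.975], [0.0, -0.975, 0.224], [-1.0, -0.0, -0.001]]
force: [0.1, 1.6, 7.2]
width: 0.0293
```

>>> jog_arm(series="0 0.1 0.002 0 -1;0 0.1 0.002 0 -1")

```text
time_s: 27.3
tool_pos: [0.5018, -0.1155, 0.0767]
orientation: [[0.001, -0.224, -0.975], [0.0, -0.975, 0.224], [-1.0, -0.0, -0.001]]
force: [-0.0, 0.9, 7.1]
width: 0.0293
```

>>> jog_arm(series="0 0.1 0.002 0 -1")

```text
time_s: 27.4
tool_pos: [0.5015, -0.1164, 0.0767]
orientation: [[0.001, -0.224, -0.975], [0.0, -0.975, 0.224], [-1.0, -0.0, -0.001]]
force: [1.1, 3.5, 7.7]
width: 0.0297
```

>>> jog_arm(series="0 0.1 0.002 0 -1")

```text
time_s: 27.5
tool_pos: [0.5013, -0.1172, 0.0767]
orientation: [[0.001, -0.224, -0.975], [0.0, -0.975, 0.224], [-1.0, -0.0, -0.001]]
force: [1.6, 6.8, 7.2]
width: 0.0299
```

```bash
python3 - <<'E'
from h import *
up="""5418 456 .2 -1.2
5442 553 .6 -1.6
5457 611 .2 -2.6
5471 669 -1.4 -1.2
5486 728 -.9 -.9
5500 785 -.2 -4.9
5514 840 -.4 -7.8
5528 897 -.9 -9
5542 955 -.4 -8.1
5558 1015 .1 -5.8
5572 1075 .9 -4.4
5586 1135 1.3 -1.9
5602 1194 1.5 -1.9
5626 1292 1.5 -1.6"""
dn="""5611 1234 -2 1.3
5602 1195 -1 2.4
5593 1156 -1.4 2
5583 1119 -1.1 4.3
5574 1082 -.5 7.2
5565 1045 .3 9.7
5556 1007 -.3 9.3
5547 969 -.1 8.7
5537 929 -1 7.9
5527 889 -.5 6.7
5517 849 -.3 4.8
5506 809 -.7 4.2
5496 769 -.6 3.4
5486 729 -1.1 1.6
5476 690 -.5 2.7
5467 651 -1.3 2.3"""
def ld(s):
    a=np.array([l.split() for l in s.split("\n")],float)
    p=a[:,:2]*1e-4; y=np.array([lw(q)[1] for q in p])*1e3
    return y,(RM.T@a[:,2:].T)[1]
yu,fu=ld(up);yd,fd=ld(dn)
def bump(u,off,k): # asymmetric, u from centre in travel direction
    pk=-off; L=21
    t=np.where(u<pk,(u+L)/(L-off),(L-u)/(L+off)); t=np.clip(t,0,1)
    return t if k==0 else np.sin(np.pi/2*t)**2 if k==1 else np.sin(np.pi/2*t)
for k in(0,1,2):
    g=lambda v:np.r_[-(v[1]+v[2]*bump(yu-v[0],v[3],k))+v[4]-fu,(v[1]+v[2]*bump(-(yd-v[0]),v[3],k))+v[4]-fd]
    r=least_squares(g,[68,1.5,8.5,6,0],loss="soft_l1");print(k,np.round(r.x,2),r.cost)
for a in zip(yu,fu):print("u %.1f %.1f"%a)
for a in zip(yd,fd):print("d %.1f %.1f"%a)
E
```

```text
0 [68.43  1.64  8.51  8.46  0.16] 2.530538878891149
1 [68.63  1.89  7.52  8.09  0.22] 4.5494464595438435
2 [68.16  1.47  7.08  8.36  0.14] 3.1999593174426204
u 17.6 -1.1
u 27.6 -1.4
u 33.6 -2.5
u 39.6 -1.5
u 45.7 -1.1
u 51.5 -4.8
u 57.2 -7.7
u 63.1 -9.0
u 69.1 -8.0
u 75.3 -5.6
u 81.4 -4.1
u 87.6 -1.5
u 93.7 -1.5
u 103.8 -1.2
d 97.8 0.8
d 93.8 2.1
d 89.8 1.6
d 86.0 3.9
d 82.2 6.9
d 78.3 9.5
d 74.4 9.0
d 70.5 8.4
d 66.4 7.4
d 62.3 6.4
d 58.2 4.6
d 54.0 3.9
d 49.9 3.2
d 45.8 1.3
d 41.7 2.5
d 37.7 1.9
```

>>> jog_arm(series="0 -0.15 -0.003 0 -1;0 -0.2 -0.003 0 -1;0 -0.25 -0.004 0 -1;0 -0.25 -0.004 0 -1;0 -0.25 -0.004 0 -1;0 -0.25 -0.004 0 -1;0 -0.25 -0.004 0 -1;0 -0.25 -0.004 0 -1;0 -0.25 -0.004 0 -1;0 -0.25 -0.004 0 -1;0 -0.25 -0.004 0 -1;0 -0.25 -0.004 0 -1;0 -0.25 -0.004 0 -1;0 -0.25 -0.004 0 -1;0 -0.25 -0.004 0 -1;0 -0.25 -0.004 0 -1;0 -0.25 -0.004 0 -1;0 -0.25 -0.004 0 -1;0 -0.25 -0.004 0 -1;0 -0.25 -0.004 0 -1")

```text
time_s: 29.5
tool_pos: [0.5129, -0.0704, 0.0767]
orientation: [[0.001, -0.224, -0.975], [-0.0, -0.975, 0.224], [-1.0, -0.0, -0.001]]
force: [-0.3, -1.7, 6.6]
width: 0.0293
```

>>> jog_arm(series="0 -0.25 -0.004 0 -1;0 -0.25 -0.004 0 -1;0 -0.25 -0.004 0 -1;0 -0.25 -0.004 0 -1;0 -0.25 -0.004 0 -1;0 -0.25 -0.004 0 -1;0 -0.25 -0.004 0 -1;0 -0.25 -0.004 0 -1;0 -0.25 -0.004 0 -1;0 -0.25 -0.004 0 -1;0 -0.25 -0.004 0 -1;0 -0.25 -0.004 0 -1;0 -0.25 -0.004 0 -1;0 -0.25 -0.004 0 -1;0 -0.25 -0.004 0 -1;0 -0.25 -0.004 0 -1;0 -0.25 -0.004 0 -1;0 -0.25 -0.004 0 -1;0 -0.25 -0.004 0 -1;0 -0.25 -0.004 0 -1")

```text
time_s: 31.5
tool_pos: [0.525, -0.0218, 0.0767]
orientation: [[0.001, -0.224, -0.975], [-0.0, -0.975, 0.224], [-1.0, -0.0, -0.001]]
force: [0.7, -2.0, 6.1]
width: 0.0294
```

>>> jog_arm(series="0 -0.25 -0.004 0 -1;0 -0.25 -0.004 0 -1;0 -0.25 -0.004 0 -1;0 -0.25 -0.004 0 -1;0 -0.25 -0.004 0 -1;0 -0.25 -0.004 0 -1;0 -0.25 -0.004 0 -1;0 -0.25 -0.004 0 -1;0 -0.25 -0.004 0 -1;0 -0.25 -0.004 0 -1;0 -0.25 -0.004 0 -1;0 -0.25 -0.004 0 -1;0 -0.25 -0.004 0 -1;0 -0.25 -0.004 0 -1;0 -0.25 -0.004 0 -1;0 -0.25 -0.004 0 -1;0 -0.25 -0.004 0 -1;0 -0.25 -0.004 0 -1;0 -0.25 -0.004 0 -1;0 -0.25 -0.004 0 -1")

```text
time_s: 33.5
tool_pos: [0.5371, 0.0268, 0.0767]
orientation: [[0.001, -0.224, -0.975], [-0.0, -0.975, 0.224], [-1.0, -0.0, -0.001]]
force: [1.3, -2.2, 5.2]
width: 0.0298
```

>>> jog_arm(series="0 -0.25 -0.004 0 -1;0 -0.25 -0.004 0 -1;0 -0.25 -0.004 0 -1;0 -0.25 -0.004 0 -1;0 -0.25 -0.004 0 -1;0 -0.25 -0.004 0 -1;0 -0.25 -0.004 0 -1;0 -0.25 -0.004 0 -1;0 -0.25 -0.004 0 -1;0 -0.25 -0.004 0 -1;0 -0.25 -0.004 0 -1;0 -0.25 -0.004 0 -1;0 -0.25 -0.004 0 -1;0 -0.25 -0.004 0 -1;0 -0.25 -0.004 0 -1;0 -0.25 -0.004 0 -1;0 -0.25 -0.004 0 -1;0 -0.25 -0.004 0 -1;0 -0.25 -0.004 0 -1;0 -0.25 -0.004 0 -1")

```text
time_s: 35.5
tool_pos: [0.5492, 0.0754, 0.0767]
orientation: [[0.002, -0.224, -0.975], [0.0, -0.975, 0.224], [-1.0, -0.0, -0.002]]
force: [2.5, -3.4, 5.1]
width: 0.0296
```

```bash
python3 s.py
```

```text
35.5 [0.54917848 0.07536476 0.07672873] loc [-4.79794761 48.30268126] Floc [ 3.26926065 -2.74362527] 5.070513170704103 0.02960015557374341
az -102.92644857256904 [-0.00043143 -0.00155632]
```

>>> jog_arm(series="0 -0.2 -0.015 0 -1;0 -0.2 -0.015 0 -1")

```text
time_s: 35.7
tool_pos: [0.5501, 0.0791, 0.0767]
orientation: [[0.001, -0.224, -0.975], [-0.0, -0.975, 0.224], [-1.0, -0.0, -0.001]]
force: [1.1, -6.0, 7.1]
width: 0.0296
```

>>> jog_arm(series="0 -0.2 -0.005 0 -1;0 -0.2 -0.005 0 -1")

```text
time_s: 35.9
tool_pos: [0.551, 0.0827, 0.0767]
orientation: [[0.001, -0.223, -0.975], [-0.0, -0.975, 0.223], [-1.0, 0.0, -0.001]]
force: [1.4, -7.8, 8.2]
width: 0.0297
```

>>> jog_arm(series="0 -0.2 -0.005 0 -1;0 -0.2 -0.005 0 -1")

```text
time_s: 36.1
tool_pos: [0.552, 0.0864, 0.0767]
orientation: [[0.001, -0.223, -0.975], [-0.001, -0.975, 0.223], [-1.0, 0.0, -0.001]]
force: [0.7, -8.4, 8.8]
width: 0.0298
```

>>> jog_arm(series="0 -0.2 -0.005 0 -1;0 -0.2 -0.005 0 -1")

```text
time_s: 36.3
tool_pos: [0.5529, 0.0902, 0.0767]
orientation: [[0.001, -0.223, -0.975], [-0.001, -0.975, 0.223], [-1.0, 0.0, -0.001]]
force: [0.4, -9.5, 7.9]
width: 0.0299
```

>>> jog_arm(series="0 -0.2 -0.005 0 -1;0 -0.15 -0.003 0 -1")

```text
time_s: 36.5
tool_pos: [0.5538, 0.0937, 0.0768]
orientation: [[0.001, -0.223, -0.975], [-0.001, -0.975, 0.223], [-1.0, 0.0, -0.001]]
force: [1.1, -9.8, 9.0]
width: 0.0294
```

>>> jog_arm(series="0 0 0 0 -1;0 0 0 0 -1;0 0 0 0 -1")

```text
time_s: 36.8
tool_pos: [0.5539, 0.094, 0.0768]
orientation: [[0.001, -0.224, -0.975], [-0.0, -0.975, 0.224], [-1.0, -0.0, -0.001]]
force: [1.3, -4.7, 7.2]
width: 0.0294
```

```bash
python3 s.py
```

```text
36.8 [0.55390187 0.09400895 0.07676137] loc [-4.62459173 67.53510161] Floc [ 2.39496285 -4.28685017] 7.16123641279718 0.029385388882264763
az -102.9201905098646 [-0.00019499 -0.00111798]
```

>>> jog_arm(series="0 -0.1 -0.005 0 -1;0 -0.05 0 0 -1;0 0 0 0 -1;0 0 0 0 -1")

```text
time_s: 37.2
tool_pos: [0.5542, 0.0952, 0.0768]
orientation: [[0.001, -0.224, -0.975], [-0.0, -0.975, 0.224], [-1.0, 0.0, -0.001]]
force: [1.1, -7.0, 8.1]
width: 0.0294
```

```bash
python3 s.py
```

```text
37.2 [0.55419161 0.09516098 0.07676086] loc [-4.61593951 68.7229743 ] Floc [ 2.73189812 -6.57975413] 8.065183216151086 0.02944129278314598
az -102.91534106995611 [ 0.00017453 -0.00097651]
```

>>> jog_arm(series="0 0.06 0 0 -1;0 0 0 0 -1;0 0 0 0 -0.1;0 0 0 0 0.2;0 0 0 0 0.6;0 0 0 0 1;0 0 0 0 1;0 0 0 0 1;0 0 0 0 1;0 0 0 0 1")

```text
time_s: 38.2
tool_pos: [0.5536, 0.0951, 0.0763]
orientation: [[-0.0, -0.223, -0.975], [-0.0, -0.975, 0.223], [-1.0, 0.0, 0.0]]
force: [-0.3, -0.1, 0.1]
width: 0.0856
```

>>> jog_arm(series="-0.5 0 0 0 1;-1 0 0 0 1;-2 0 0 0 1;-3 0 0 0 1;-4 0 0 0 1;-4 0 0 0 1;-3 0 0 0 1;-1 0 0 0 1;0 0 0 0 1;0 0 0 0 1")

```text
time_s: 39.2
tool_pos: [0.5531, 0.095, 0.2607]
orientation: [[-0.001, -0.223, -0.975], [-0.0, -0.975, 0.223], [-1.0, 0.0, 0.001]]
force: [0.3, -0.9, 0.1]
width: 0.0856
```

```bash
python3 s.py; python3 - <<'E'
from h import *
from rig import optics
f=optics.grab_frame("wrist");im=f["pixels"].copy()
for y in(.0535,.0685,.0835):
  for x in (-.018,.008):
    p=fproj(f,wl(x,y,.111))[0];cv2.circle(im,tuple(int(round(v)) for v in p),1,(0,0,255),-1);print(p)
cv2.imwrite("pics/w3.png",im)
f=optics.grab_frame("side");cv2.imwrite("pics/s3.png",cv2.resize(f["pixels"][180:380,180:400],None,fx=3,fy=3))
E
```

```text
39.2 [0.55306309 0.09498808 0.26071152] loc [-5.67140667 68.28771708] Floc [ 0.49506194 -0.79812973] 0.11862549624131685 0.08562445218910839
az -102.90834297989097 [0.00024056 0.00072452]
[334.44047179 235.24974911]
[335.24847385 204.01485887]
[316.11362793 235.01631429]
[316.53128966 203.74532194]
[297.7821691  234.78735512]
[297.80852148 203.53326523]
```

View pics/w3.png

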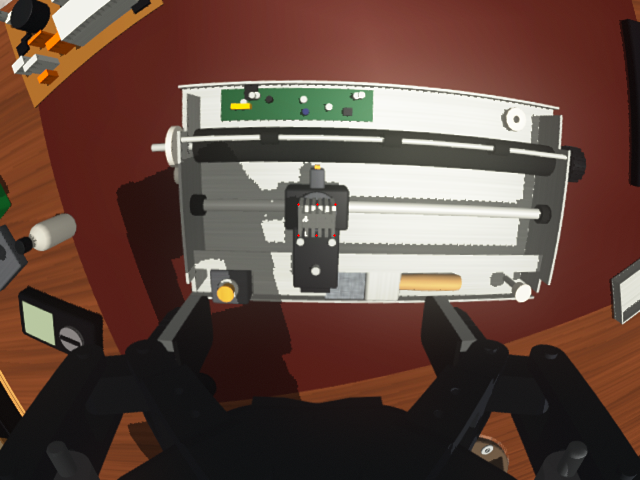

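View pics/s3.png

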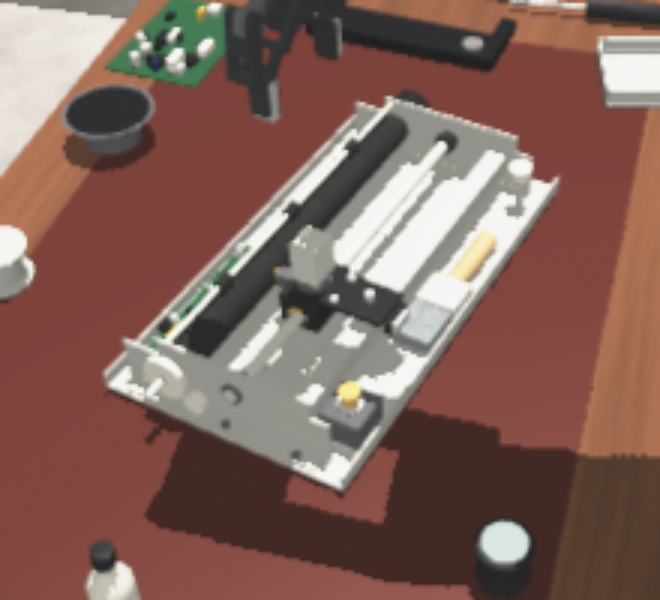

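The carriage stands at y ≈ 68–69 mm: the heat sink in the wrist view lies at about (298–336, 203–238), matching the projected marks within a pixel. The gripper is clear and nothing else has moved, so I'm handing in.

```bash
python3 -c "
from rig import robot
print(robot.finish_job())"
```

```text
the job is handed in; nothing more can be done
None
```

The carriage is standing in the tight stretch, on the motor-end side of its travel, about 67 mm from the middle. I handed the job in at about 39 s.

- **Sliding:** I held the carriage by its heat sink and moved it at 20–25 mm/s, slowing to 10 mm/s before each buffer. It went up against the motor-end buffer first (about 7 N), then through its whole travel to the knob-end buffer (about 7 N).
- **Slight drag:** about 5 N, roughly 70 mm from the middle on the knob-end side.
- **Tight drag:** 9–10 N, on the motor-end side.
- **Tightest point:** the peak came at about 63 mm going towards the motor end and about 77 mm coming back, on my scale, whose zero lies about 1.5 mm to the knob side of mid-travel. Fitting both passes together puts the middle of the tight stretch at 68.4 mm, and I took that middle as the tightest point. I left the carriage at about 68.5 mm.
- **Disagreement:** the last approach, again towards the motor end, peaked at about 65–67 mm rather than 63 mm. That would put the middle 1–2 mm nearer the motor end, and I did not refit.
- **Last checks:** after I let go and lifted clear, the wrist picture showed the heat sink within about a pixel of where it should be. The force read about zero, and nothing else in the wrist and side pictures had visibly moved.

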